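# Set the hinge clamp's air valve two turns open and hold it

## Robot

A 6-joint arm with a two-finger parallel gripper is mounted at the origin on the work surface. World frame = base frame: x ahead of the robot, y to its left, z up, the work surface at z = 0. Lengths are in m, angles in rad, forces in N, time in s.
With the tool pointing down it reaches from about 0.35 to 0.975 m from the base axis. Payload 7.1 kg.
Tool frame: the origin (TCP) lies midway between the tips of the shut fingers; the grasp point (between the pads) lies 19 mm behind it; z points along the fingers, x is the direction in which the jaws open and shut, and the axes are right-handed (so a half turn about z gives the same grasp; the last joint's range is limited). The gripper opens to 88 mm and grips with 3 to 60 N. Pads are 20 mm wide; open, the fingers measure 115 mm over their backs; the gripper's body (75 mm by 178 mm) begins 61 mm behind the grasp point.
Start: joints at [-1.262, 0.423, 1.63, -0, 1.089, -0.019], TCP at [0.201, -0.592, 0.186] pointing down, gripper open.
Joint ranges: [-3, 3], [-0.9, 2.11], [0.09, 2.58], [-1.31, 4.45], [0.11, 2.69], [-2.54, 2.54]. Speed limits (rad/s): [2.39, 2.39, 3.01, 3.14, 3.14, 3.14].

## Interface

Orientations are given as a unit quaternion [w, x, y, z].
In Python, from station import move_pose, movel, movej, command_gripper, wait, inverse_kinematics, read_camera, camera_info, MotionError, job_done, get_time, get_joint_pos, get_qvel, get_effort, get_tcp_pos, get_ee_rot, get_ft_force, get_ft_torque, get_grip_width gives the robot as it stands. Calls block until the motion is done:
- move_pose(position, orientation): joint-space move of the TCP to a pose.
- movel(position, frame=None, v=0.15, until_force=None): straight line of the TCP; frame=None keeps the orientation; v is the mean speed in m/s. With until_force (N) it stops when the force on the tool has changed by that much, and returns True; else False.
- movej(angles): joint-space move.
- command_gripper(opening): opening from 0.0 (shut) to 1.0 (fully open); the grip force is fixed at half the most; returns when the fingers have stopped.
- wait(seconds).
- inverse_kinematics(position, orientation): joint angles nearest the present ones, or None.
- read_camera(name): name is "scene" or "top" or "wrist"; returns the picture (420x560x3 uint8, red, green, blue); there is no depth.
- camera_info(name): a dict with "intrinsics" (3x3 intrinsics, pixels), "dist" ([k1, k2, p1, p2, k3] as OpenCV has them; the pictures are not rectified), "T" (4x4, takes a point from camera to world coordinates); the wrist camera has in their place "tool_from_camera" (4x4, takes a point from camera to tool coordinates, whose origin is the TCP and whose axes are the tool frame's). Camera axes: x right, y up, looking along -z (the intrinsics and any distortion apply to the point x, -y, -z); pixel columns grow to the right and rows downward; lengths in m; the calibration is good to about 2 mm. A picture is of the moment at which its call begins: read the wrist's pose just before it. camera_info takes no time and is no camera call.
A pose or a line that the arm cannot do raises MotionError and nothing moves.
- job_done(): hands the job in, once; it reports no verdict.
Readings, each from a call of its own:
- get_time(): time.
- get_joint_pos(): joint angles.
- get_qvel(): joint speeds.
- get_effort(): joint torques, N m.
- get_tcp_pos(): TCP position.
- get_ee_rot(): TCP orientation.
- get_ft_force(): force on the tool from outside, world axes, zero at the start.
- get_ft_torque(): the same for the moment, N m.
- get_grip_width(): opening from 0.0 (shut) to 1.0 (fully open).
Only numpy, scipy, OpenCV 4.12 (cv2) and the standard library are available. Lean on these libraries where they do the work, as an engineer would, in place of code of your own. Each camera call takes 0.05 s, during which the arm holds its last target.

## Task

Set the air feed for the hinge clamp: first press the black-topped treadle pedal right down to its stop for a moment to vent the line, then take the wheel valve by its red handle, wind it clockwise (seen from above) until it is fully shut at its stop, and open it again by exactly two full turns. Finish with the gripper still holding the red handle steady at that setting, because the valve's spring runs it back if let go. Leave the loose hardware on the bench undisturbed.

Things in the scene. Friction and masses are not known exactly. Their poses are not given: they have to be found in the camera images.
- pedal (a joint): Treadle pedal angle in rad: 0 = up at rest, 0.28 = fully down on its stop. Spring return; pressing at the tread point takes about 2 N to start and about 10 N at the stop.
- pedal_tread (a point): Press point: centre of the pedal's black rubber tread (85 x 66 mm), on its top surface, 120 mm from the pivot. It lies about 88 mm above the bench at rest and sinks 34 mm in pressing (pressed, the tread is nearly level).
- pedal_base: Blue pedal base plate, 190 x 100 x 8 mm, fixed to the bench. Origin at the centre of its underside. Own +x points from the pedal's free end towards its pivot (pivot axis along own y, at x = +75 mm, z = 45 mm); the free end faces roughly towards the robot.
- valve: Brass wheel valve on a dark steel plate 110 x 110 mm, fixed to the bench, with a pipe stub to each side along own x. Origin at the centre of the plate's underside, z up. A yellow tab on the pipe at own -x, just outside the wheel, marks where the red handle stands when the valve is shut (and again after each full turn).
- wheel_center (a point): Centre of the wheel, on its vertical turning axis, 97 mm above the bench, at mid-thickness of the rim (rim and hub top are 6 to 7 mm above it).
- wheel (a joint): Opening of the wheel valve in rad: 0 = fully shut, hard stop; it grows as the wheel turns anticlockwise seen from above (opening), 6.283 per turn, end of travel 18.85. It starts partly open, less than one turn. Grey wheel of 132 mm outer diameter. Turning it by the handle takes 1 to 4 N. A spring closes it: past about 6 rad it runs back by itself if let go (several rad within a second or two from two turns).
- handle_grip (a point): Point to grip on the red handle: on the handle's axis, 135 mm above the bench, 28 mm above the handle's lower end. It circles the wheel's axis at a radius of 60 mm. At joint value 0 it lies along the valve's own -x from the wheel centre.
- red_handle: Red upright spinner handle, a cylinder of 22 mm diameter and 52 mm long, on the wheel's rim (from 107 to 159 mm above the bench); it spins freely about its own upright axis, so a gripper can keep its heading while going round. Origin at its lower end.
- tee_hinge: Loose black iron tee hinge, 200 x 110 mm, 12 mm high, lying flat; bystander.
- gate_latch: Loose galvanised gate latch, 130 x 50 mm, 26 mm high; bystander.
- combo_square: Loose steel combination square, 300 mm blade, 20 mm high; bystander.
- screwdriver: Loose red-handled cross-head screwdriver, 200 mm long; bystander.
- screw_tray: Loose blue tray of screws, 140 x 100 x 35 mm; bystander.
- stile_offcut: Loose light wood offcut, 220 x 70 x 32 mm; bystander.

How it is judged:
On the way, in this order (a step that is already met when the one before it is completed fails the run):
1. the pedal is pressed right down to its stop while the valve is still open (value of joint pedal above 0.25 rad and value of joint wheel above 0.5 rad), for 0.2 s.
2. then the wheel valve is wound fully shut, to its stop (value of joint wheel below 0.06 rad), for 0.2 s.
At the end, for the whole second after the job is handed in: The wheel stands still two turns open from its stop (12.57 rad, within 0.2), the fingers grip the red handle (over 1 N, grasp point within 40 mm of its grip point), the pedal is back up (below 0.05 rad), and each loose bystander is within 30 mm of its start (value of joint wheel between 12.366 and 12.766 rad and velocity of joint wheel between -0.1 and 0.1 rad/s and contact force between the fingers and red_handle above 1 N and distance between the grasp point and handle_grip below 0.04 m and value of joint pedal below 0.05 rad and distance of each of tee_hinge, gate_latch, combo_square, screwdriver, screw_tray, stile_offcut from where it was at the start of the episode below 0.03 m); the arm keeps its last pose, push and grip.
It fails at once if a loose bystander is pushed more than 30 mm from its place (distance of any of tee_hinge, gate_latch, combo_square, screwdriver, screw_tray, stile_offcut from where it was at the start of the episode above 0.03 m).
It also fails if it takes over 72 s, if anything falls off the work surface, if the arm or the gripper's body presses on something with over 40 N, if the wrist force passes 120 N, or if a joint passes its speed limit or range.

## Working session

There is one attempt and no reset: what is moved stays moved. The work goes in short steps, each a Python script; the robot and the scene stay as the last script left them, time stands still between calls to the robot, and variables do not carry over. Pictures are saved under pics/ and viewed, and the job is handed in when it is done.

```bash
mkdir -p pics; ls
python3 - <<'E'
from station import *
import cv2
for n in ("scene","top"):
    cv2.imwrite(f"pics/{n}0.png",read_camera(n)[:,:,::-1])
    i=camera_info(n);print(n,i)
print(camera_info("wrist"));print(get_time(),get_ee_rot(),get_tcp_pos())
E
```

```text
pics
scene {'intrinsics': array([[424.40826699,   0.        , 281.15482098],
       [  0.        , 424.40826699, 208.6888253 ],
       [  0.        ,   0.        ,   1.        ]]), 'dist': array([0.04040625, 0.        , 0.        , 0.        , 0.        ]), 'T': array([[ 0.10106328, -0.79831183,  0.59370399,  1.41613102],
       [ 0.99482059,  0.08761211, -0.05153755, -0.08553548],
       [-0.01087262,  0.59583751,  0.80303141,  1.22784262],
       [ 0.        ,  0.        ,  0.        ,  1.        ]])}
top {'intrinsics': array([[471.08893683,   0.        , 283.00017587],
       [  0.        , 471.08893683, 207.48551159],
       [  0.        ,   0.        ,   1.        ]]), 'dist': array([-0.07846622,  0.        ,  0.        ,  0.        ,  0.        ]), 'T': array([[-5.19520607e-03,  9.97515607e-01, -7.02539887e-02,
         4.66280163e-01],
       [-9.99985354e-01, -5.28893576e-03, -1.14820512e-03,
        -1.62308764e-03],
       [-1.51692136e-03,  7.02469946e-02,  9.97528475e-01,
         1.48948082e+00],
       [ 0.00000000e+00,  0.00000000e+00,  0.00000000e+00,
         1.00000000e+00]])}
{'intrinsics': array([[326.16445323,   0.        , 278.50360171],
       [  0.        , 326.16445323, 211.05160402],
       [  0.        ,   0.        ,   1.        ]]), 'dist': array([-0.01853249,  0.        ,  0.        ,  0.        ,  0.        ]), 'tool_from_camera': array([[ 9.99998566e-01,  5.61497505e-04,  1.59765729e-03,
        -3.67344004e-04],
       [ 1.02046055e-03, -9.52705534e-01, -3.03893276e-01,
        -8.25171064e-02],
       [ 1.35146163e-03,  3.03894471e-01, -9.52704741e-01,
        -1.99155547e-01],
       [ 0.00000000e+00,  0.00000000e+00,  0.00000000e+00,
         1.00000000e+00]])}
0.1 [-4.09364995e-04  8.13004210e-01 -5.82257418e-01 -5.35315239e-04] [ 0.20108691 -0.5911921   0.1851013 ]
```

View pics/top0.png

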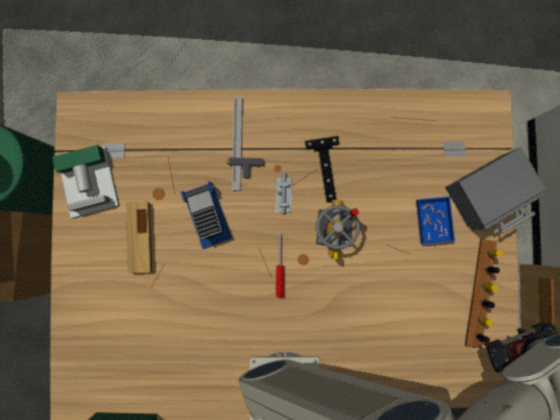

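View pics/scene0.png

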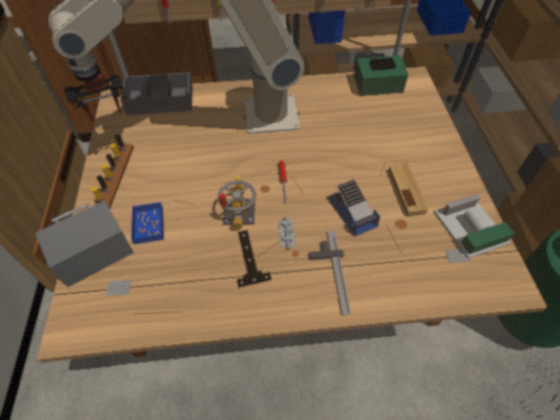

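Run:
```python
import cv2
a=cv2.imread("pics/top0.png")
L=cv2.resize(a[170:260,165:255],(540,540),interpolation=cv2.INTER_CUBIC)
R=cv2.resize(a[180:275,290:385],(570,570),interpolation=cv2.INTER_CUBIC)
cv2.imwrite("pics/cl.png",L);cv2.imwrite("pics/cr.png",R)
```

```text
(no output)
```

View pics/cl.png

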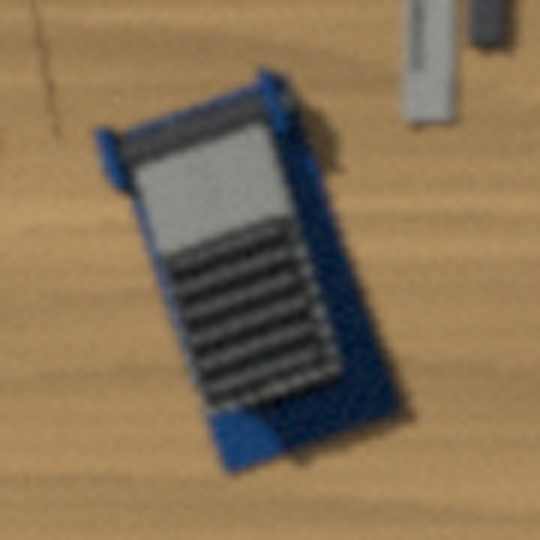

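View pics/cr.png

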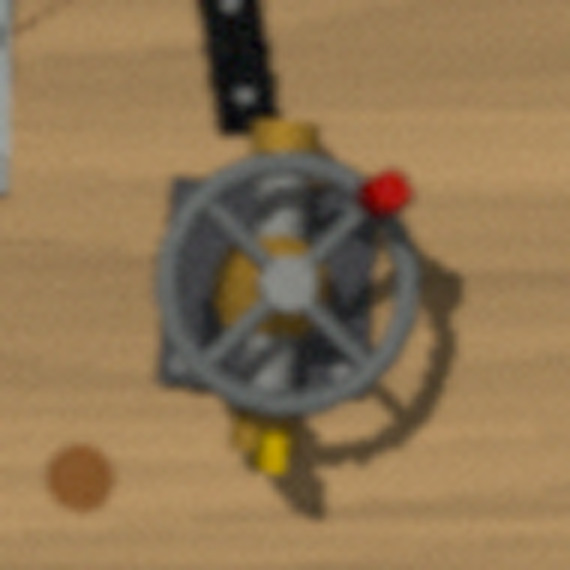

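```bash
cat > h.py <<'E'
from station import *
import numpy as np, cv2
from scipy.spatial.transform import Rotation as R
def ray(T,i,uv,z):
    p=cv2.undistortPoints(np.array([[uv]],float),i["intrinsics"],np.array(i["dist"]))[0,0]
    d=T[:3,:3]@np.array([p[0],-p[1],-1.]); o=T[:3,3]
    return o+d*(z-o[2])/d[2]
def cam(n,uv,z):
    i=camera_info(n); return ray(i["T"],i,uv,z)
def tcpT():
    q=get_ee_rot(); T=np.eye(4); T[:3,:3]=R.from_quat([q[1],q[2],q[3],q[0]]).as_matrix(); T[:3,3]=get_tcp_pos(); return T
def wcam(Tt,uv,z):
    i=camera_info("wrist"); return ray(Tt@i["tool_from_camera"],i,uv,z)
def down(yaw): # tool x along world yaw, z down
    m=np.array([[np.cos(yaw),np.sin(yaw),0],[np.sin(yaw),-np.cos(yaw),0],[0,0,-1]])
    q=R.from_matrix(m).as_quat(); return [q[3],q[0],q[1],q[2]]
E
python3 - <<'E'
from h import *
o=np.array([165,170]);c=[(168,255),(292,218),(342,372),(207,412)]
P=[cam("top",np.array(x)/6+o-0.4,z) for x,z in zip(c,(.078,.078,.098,.098))]
print(np.round(P,3),np.mean(P,0)); print([np.linalg.norm(P[k]-P[k-1]) for k in range(4)])
o=np.array([290,180])-.4
for n,uv,z in (("hub",(290,284),.103),("rim",(289,282),.103),("handle",(387,192),.159),("tab",(273,450),.07)):
    print(n,cam("top",np.array(uv)/6+o,z))
E
```

```text
[[0.553 0.272 0.078]
 [0.571 0.21  0.078]
 [0.494 0.182 0.098]
 [0.474 0.249 0.098]] [0.52321046 0.22812617 0.088     ]
[np.float64(0.0847402443898235), np.float64(0.06502092665976617), np.float64(0.08499179545997466), np.float64(0.06946795478656544)]
hub [ 0.50565677 -0.1614991   0.103     ]
rim [ 0.50664117 -0.16101972  0.103     ]
handle [ 0.54722594 -0.20152318  0.159     ]
tab [ 0.42352914 -0.155771    0.07      ]
```

Run:
```python
from h import *
p=get_tcp_pos(); movel([p[0],p[1],.28],v=.25)
for yaw in np.arange(-3.1,3.2,.4):
    q=inverse_kinematics([.506,-.161,.26],down(yaw)); q2=inverse_kinematics([.45,-.16,.116],down(yaw)); print(round(yaw,2),None if q is None else np.round(q,2),None if q2 is None else np.round(q2,2))
```

```text
-3.1 None None
-2.7 [-0.33  0.2   1.76 -0.    1.18  2.37] [-0.37  0.31  2.   -0.    0.83  2.33]
-2.3 [-0.33  0.2   1.76 -0.    1.18  1.97] [-0.37  0.31  2.   -0.    0.83  1.93]
-1.9 [-0.33  0.2   1.76 -0.    1.18  1.57] [-0.37  0.31  2.   -0.    0.83  1.53]
-1.5 [-0.33  0.2   1.76 -0.    1.18  1.17] [-0.37  0.31  2.   -0.    0.83  1.13]
-1.1 [-0.33  0.2   1.76 -0.    1.18  0.77] [-0.37  0.31  2.   -0.    0.83  0.73]
-0.7 [-0.33  0.2   1.76 -0.    1.18  0.37] [-0.37  0.31  2.   -0.    0.83  0.33]
-0.3 [-0.33  0.2   1.76 -0.    1.18 -0.03] [-0.37  0.31  2.   -0.    0.83 -0.07]
0.1 [-0.33  0.2   1.76 -0.    1.18 -0.43] [-0.37  0.31  2.   -0.    0.83 -0.47]
0.5 [-0.33  0.2   1.76 -0.    1.18 -0.83] [-0.37  0.31  2.   -0.    0.83 -0.87]
0.9 [-0.33  0.2   1.76 -0.    1.18 -1.23] [-0.37  0.31  2.   -0.    0.83 -1.27]
1.3 [-0.33  0.2   1.76 -0.    1.18 -1.63] [-0.37  0.31  2.   -0.    0.83 -1.67]
1.7 [-0.33  0.2   1.76 -0.    1.18 -2.03] [-0.37  0.31  2.   -0.    0.83 -2.07]
2.1 [-0.33  0.2   1.76 -0.    1.18 -2.43] [-0.37  0.31  2.   -0.    0.83 -2.47]
2.5 None None
2.9 None None
```

Run:
```python
from h import *
move_pose([.506,-.161,.30],down(-1.5)); wait(.2)
T=tcpT(); np.save("T1.npy",T); im=read_camera("wrist"); cv2.imwrite("pics/w1.png",im[:,:,::-1]); print(T,get_time())
```

```text
[[ 6.97588528e-02 -9.97563879e-01 -1.01318147e-04  5.05878467e-01]
 [-9.97563884e-01 -6.97588508e-02 -2.36399720e-05 -1.61613135e-01]
 [ 1.65145446e-05  1.02720422e-04 -9.99999995e-01  2.99938758e-01]
 [ 0.00000000e+00  0.00000000e+00  0.00000000e+00  1.00000000e+00]] 2.7833
```

View pics/w1.png

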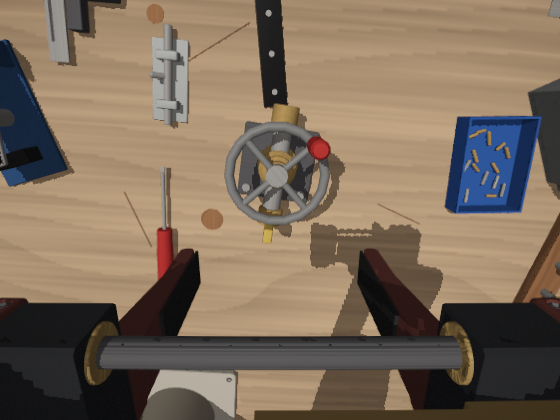

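Run:
```python
from h import *
T=np.load("T1.npy")
for n,uv,z in (("hub",(277,176),.103),("rim",(277.5,173.5),.100),("handle",(320.5,147.5),.159),("tab",(268,236),.06),("pipe+x",(286,112),.05)): print(n,wcam(T,uv,z))
```

```text
hub [ 0.50702258 -0.15909497  0.103     ]
rim [ 0.5095893  -0.15952546  0.1       ]
handle [ 0.55138384 -0.20138372  0.159     ]
tab [ 0.40927513 -0.15237558  0.06      ]
pipe+x [ 0.58257774 -0.1655918   0.05      ]
```

Run:
```python
from h import *
f=down(-1.2)
move_pose([.523,.228,.20],f); command_gripper(0.0)
movel([.523,.228,.10],v=.15)
f0=get_ft_force(); print("f0",f0)
r=movel([.523,.228,.049],v=.05,until_force=20); wait(.1)
print(r,get_tcp_pos(),get_ft_force(),get_time())
cv2.imwrite("pics/p1.png",read_camera("scene")[:,:,::-1]); wait(.5); print(get_tcp_pos(),get_ft_force())
```

```text
f0 [-0.25720197  0.04897045  0.61626056]
False [0.52325666 0.22811185 0.04944427] [-0.75241591 -0.72806255  3.77653099] 7.7
[0.52305805 0.22803159 0.04900892] [-0.575856   -0.10298393  2.00324843]
```

Run:
```python
import cv2
from h import *
a=cv2.imread("pics/p1.png");cv2.imwrite("pics/p1c.png",cv2.resize(a[140:260,290:430],(700,600),interpolation=cv2.INTER_CUBIC))
cv2.imwrite("pics/p1w.png",read_camera("wrist")[:,:,::-1])
```

```text
(no output)
```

View pics/p1c.png

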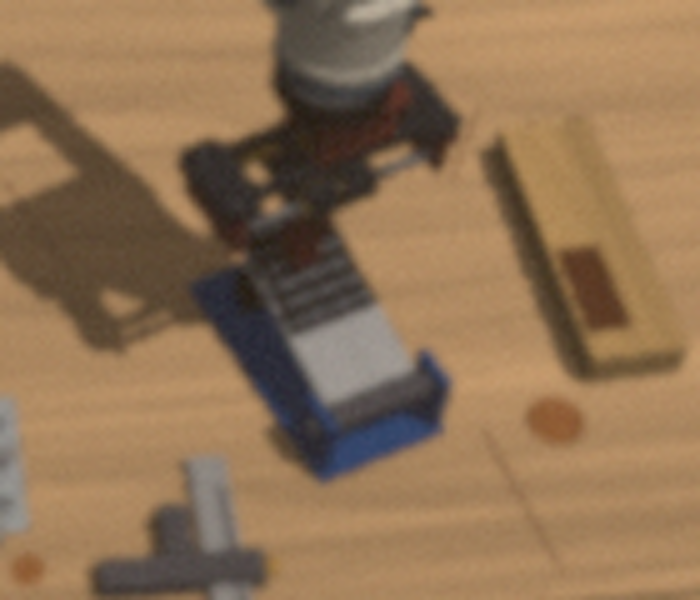

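View pics/p1w.png

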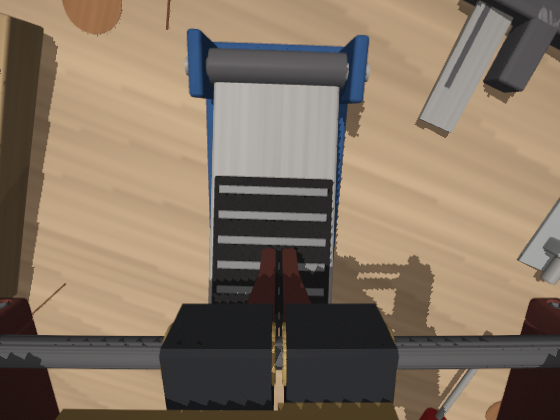

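Run:
```python
from h import *
T=tcpT()
for z in (.04,.054,.066,.078):
    a=wcam(T,(215,178),z);b=wcam(T,(332,178),z);print(z,a,b,np.linalg.norm(a-b))
a=wcam(T,(208,90),.045);b=wcam(T,(348,90),.045);print(a,b,np.linalg.norm(a-b))
print(get_ft_force(),get_effort(),get_time())
```

```text
0.04 [0.54393527 0.28119765 0.04      ] [0.57141144 0.21034856 0.04      ] 0.07599035869770282
0.054 [0.54769371 0.27965844 0.054     ] [0.57332215 0.21357384 0.054     ] 0.07088012465571779
0.066 [0.55091522 0.27833911 0.066     ] [0.5749599  0.21633836 0.066     ] 0.0664999240483021
0.078 [0.55413674 0.27701979 0.078     ] [0.57659765 0.21910288 0.078     ] 0.06211972344088634
[0.59386835 0.30065107 0.045     ] [0.62353175 0.22409186 0.045     ] 0.08210500087430522
[ 0.5471547  -0.8861535   3.50484698] [ 9.19076661e-02 -5.19906056e+01 -1.93746096e+01  4.65142645e-02
 -2.41796700e-01  2.73164325e-03] 8.3
```

Run:
```python
from h import *
for z in (.055,.062,.07,.08,.09,.11):
    movel([.523,.228,z],v=.1); wait(.05); F=get_ft_force();print(z,get_tcp_pos()[2],F)
    if z in(.062,.11): cv2.imwrite(f"pics/pz{int(z*1000)}.png",read_camera("wrist")[:,:,::-1])
print(get_time())
```

```text
0.055 0.055100501436377194 [ 0.63720676 -0.6347579   0.2137599 ]
0.062 0.06227091151660829 [ 0.64569968 -0.01127405  0.35355646]
0.07 0.07037908518136263 [-0.44163175  0.30606277  0.66372848]
0.08 0.08016104065446641 [ 0.3145529  -0.5083595  -0.30311512]
0.09 0.09001095363640566 [-0.55803838 -0.5592574   0.02802026]
0.11 0.10985788412032041 [-1.23710807  0.60044626 -0.38605602]
10.3
```

View pics/pz110.png

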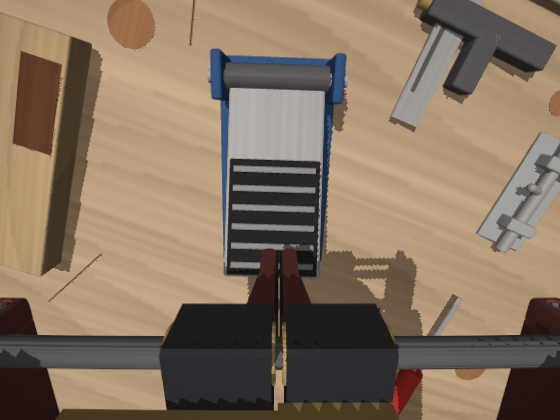

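View pics/pz62.png

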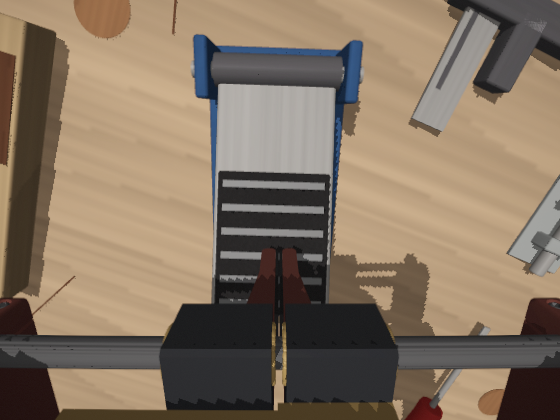

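Run:
```python
from h import *
T=tcpT()
im=cv2.imread("pics/pz110.png")
cv2.imwrite("pics/pz110c.png",cv2.resize(im[40:290,190:360],None,fx=3.2,fy=2.4,interpolation=cv2.INTER_CUBIC))
for z in (.05,.06,.07,.08,.09,.1):
    print(z,[np.round(np.linalg.norm(wcam(T,a,z)-wcam(T,b,z))*1000,1) for a,b in (((229,160),(320,160)),((226,275),(318,275)),((225,75),(330,75)))])
```

```text
0.05 [np.float64(72.2), np.float64(81.8), np.float64(77.4)]
0.06 [np.float64(69.4), np.float64(78.7), np.float64(74.4)]
0.07 [np.float64(66.6), np.float64(75.5), np.float64(71.4)]
0.08 [np.float64(63.9), np.float64(72.3), np.float64(68.4)]
0.09 [np.float64(61.1), np.float64(69.2), np.float64(65.4)]
0.1 [np.float64(58.3), np.float64(66.0), np.float64(62.5)]
```

View pics/pz110c.png

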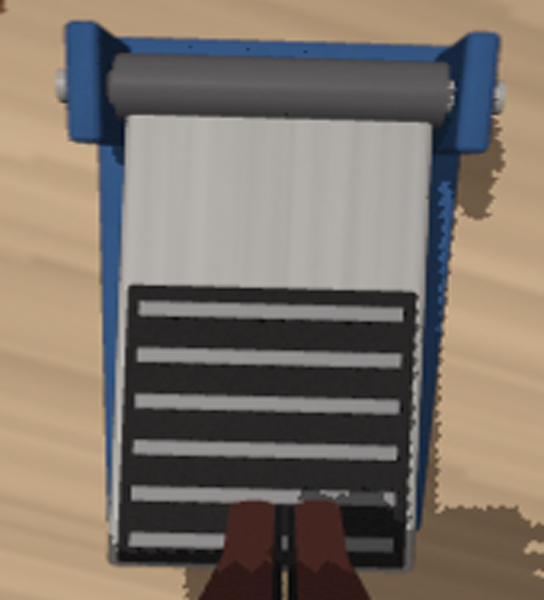

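Run:
```python
from h import *
i=camera_info("wrist");Tt=tcpT();
def proj(P,z):
    T=Tt.copy();T[2,3]=z; M=np.linalg.inv(T@i["tool_from_camera"]); p=M[:3,:3]@P+M[:3,3]; p=p*[1,-1,-1]
    return cv2.projectPoints(p[None],np.zeros(3),np.zeros(3),i["intrinsics"],np.array(i["dist"]))[0][0,0]
pv=np.array([.630,.263,.045]);u=np.array([-.95,-.31,0]);u/=np.linalg.norm(u)
def pt(s,th,w=0): 
    return pv+u*(s*np.cos(th)-.009*np.sin(th))+np.array([0,0,s*np.sin(th)+.009*np.cos(th)])+w*np.array([u[1],-u[0],0])
for z in(.11,.062,.049):
  for th in (.284,.2,.1,.0):
    a,b,c=[proj(pt(s,th),z) for s in(.0775,.12,.1625)]; w=proj(pt(.0775,th,.033),z)-proj(pt(.0775,th,-.033),z)
    print(z,th,"edge v",a[1].round(1),"centre v",b[1].round(1),"end v",c[1].round(1),"width",np.abs(w[0]).round(1))
```

```text
0.11 0.284 edge v 167.5 centre v 226.2 end v 284.4 width 91.2
0.11 0.2 edge v 169.1 centre v 225.7 end v 280.2 width 88.8
0.11 0.1 edge v 170.0 centre v 223.8 end v 274.0 width 86.0
0.11 0.0 edge v 169.8 centre v 220.5 end v 266.6 width 83.4
0.062 0.284 edge v 182.1 centre v 254.9 end v 326.5 width 113.2
0.062 0.2 edge v 183.6 centre v 252.8 end v 318.6 width 109.5
0.062 0.1 edge v 184.1 centre v 248.9 end v 308.3 width 105.3
0.062 0.0 edge v 183.4 centre v 243.7 end v 297.3 width 101.5
0.049 0.284 edge v 187.4 centre v 265.1 end v 341.6 width 121.1
0.049 0.2 edge v 188.8 centre v 262.4 end v 332.1 width 116.8
0.049 0.1 edge v 189.1 centre v 257.6 end v 320.2 width 112.1
0.049 0.0 edge v 188.1 centre v 251.7 end v 307.7 width 107.8
```

Run:
```python
from h import *
i=camera_info("scene");im=read_camera("scene")[:,:,::-1].copy()
T=tcpT();M=np.linalg.inv(i["T"])
def pr(P):
    p=(M[:3,:3]@P+M[:3,3])*[1,-1,-1]
    return cv2.projectPoints(p[None],np.zeros(3),np.zeros(3),i["intrinsics"],np.array(i["dist"]))[0][0,0]
c=np.array([300,130]);S=6
a=cv2.resize(im[130:230,300:430],None,fx=S,fy=S,interpolation=cv2.INTER_CUBIC)
for d,col in((0,(0,0,255)),(.037,(0,255,255)),(.08,(0,255,0))):
    uv=pr(T[:3,3]+[0,0,d]);print(d,uv);cv2.circle(a,tuple(((uv-c+.4)*S).astype(int)),4,col,1)
cv2.imwrite("pics/s2.png",a)
print(get_grip_width(),get_time())
```

```text
0 [349.86736646 186.80865228]
0.037 [351.19791658 179.72553461]
0.08 [352.818865   171.10722803]
0.00113695658074664 10.35
```

View pics/s2.png

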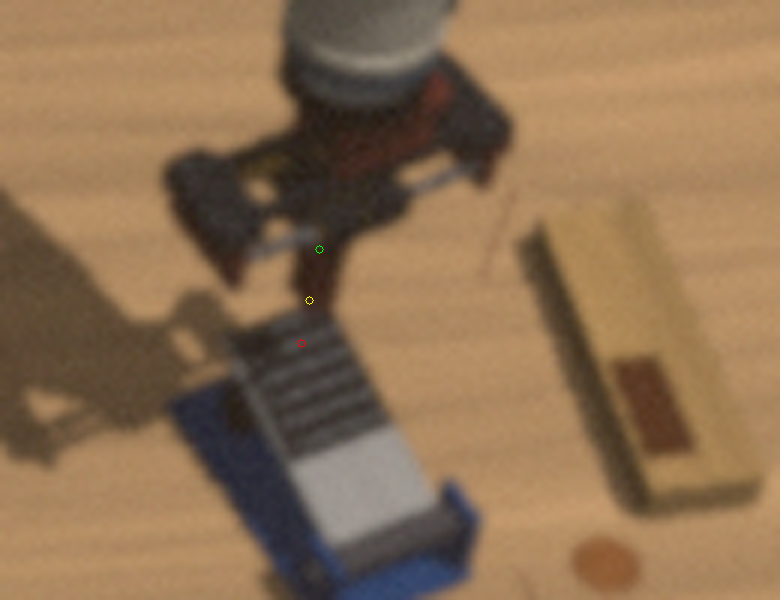

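Run:
```python
from h import *
movel([.523,.228,.056],v=.1)
r=movel([.523,.228,.048],v=.03,until_force=16);print(r,get_tcp_pos()[2],get_ft_force())
for z in (.040,.034,.028,.022,.018,.014,.010):
    r=movel([.523,.228,z],v=.04,until_force=14); print(z,r,get_tcp_pos()[2],get_ft_force()[2])
    if r: break
wait(.4);print(get_tcp_pos(),get_ft_force(),get_time())
cv2.imwrite("pics/p3w.png",read_camera("wrist")[:,:,::-1])
```

```text
False 0.04828608384383048 [ 0.38574479 -0.76053917  3.74868031]
0.04 False 0.039817465857678334 4.814255082630753
0.034 False 0.034062988052773815 6.329048869968372
0.028 False 0.02819934145412968 8.047916762832708
0.022 False 0.02220143289017914 7.516933683363268
0.018 False 0.018542871513710542 10.131975217257056
0.014 False 0.017422686561508964 41.190820017916174
0.01 False 0.016332587598198285 72.69032841318874
[0.52255849 0.22782561 0.01638365] [-22.04584606 -10.15215582  71.89491317] 13.8583
```

View pics/p3w.png

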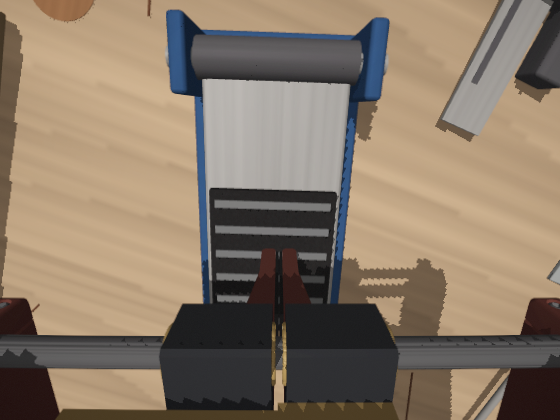

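Run:
```python
from h import *
movel([.523,.228,.15],v=.2)
wait(.1);cv2.imwrite("pics/w4.png",read_camera("wrist")[:,:,::-1])
command_gripper(1.0)
C=np.array([.507,-.160])
move_pose([.549,-.2015,.22],down(-1.5)); wait(.2)
T=tcpT();np.save("T2.npy",T);cv2.imwrite("pics/w5.png",read_camera("wrist")[:,:,::-1]);print(get_tcp_pos(),get_time(),get_ft_force())
```

```text
[ 0.54922175 -0.2007041   0.21989103] 18.1333 [-0.08659812  0.19624703  0.40311251]
```

View pics/w4.png

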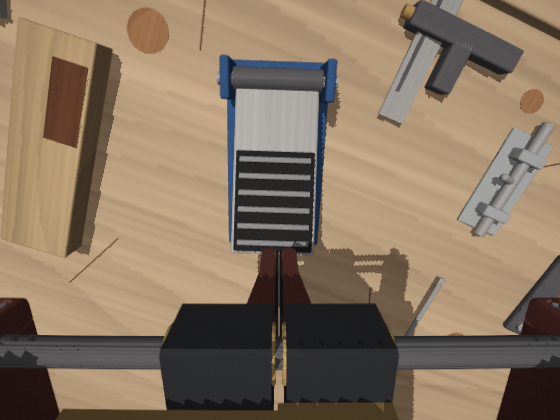

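View pics/w5.png

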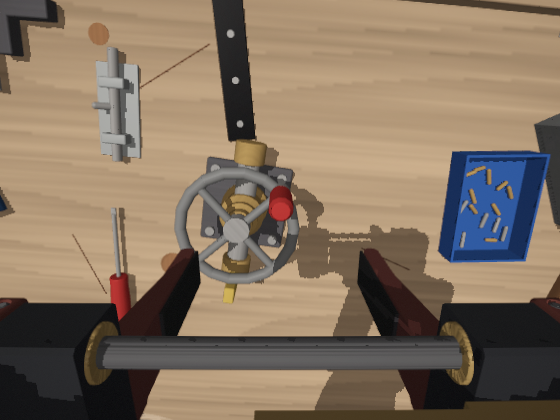

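Run:
```python
from h import *
T=np.load("T2.npy");print(wcam(T,(281,206),.159),wcam(T,(236,229),.103))
movel([.549,-.2015,.092],v=.1); print(get_ft_force())
command_gripper(0.0); wait(.2); print(get_grip_width(),get_ft_force(),get_tcp_pos(),get_time())
cv2.imwrite("pics/w6.png",read_camera("wrist")[:,:,::-1])
a=read_camera("scene")[130:250,190:330,::-1];cv2.imwrite("pics/s6.png",cv2.resize(a,None,fx=5,fy=5,interpolation=cv2.INTER_CUBIC))
```

```text
[ 0.55316362 -0.20191691  0.159     ] [ 0.50812118 -0.15882428  0.103     ]
[ 0.70873866 -0.48626462  0.51028122]
0.24318794584091116 [ 1.46511477 -0.69487023 -1.45994287] [ 0.54912141 -0.20166571  0.09202589] 20.8
```

View pics/w6.png

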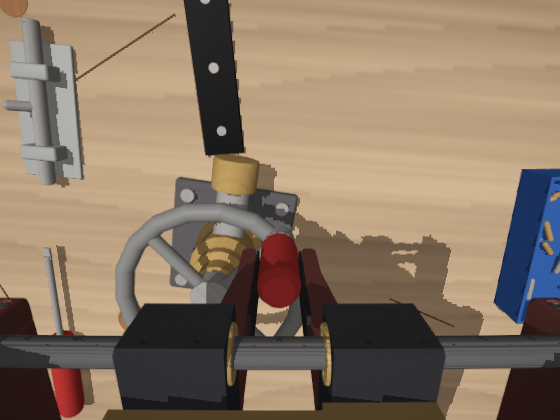

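View pics/s6.png

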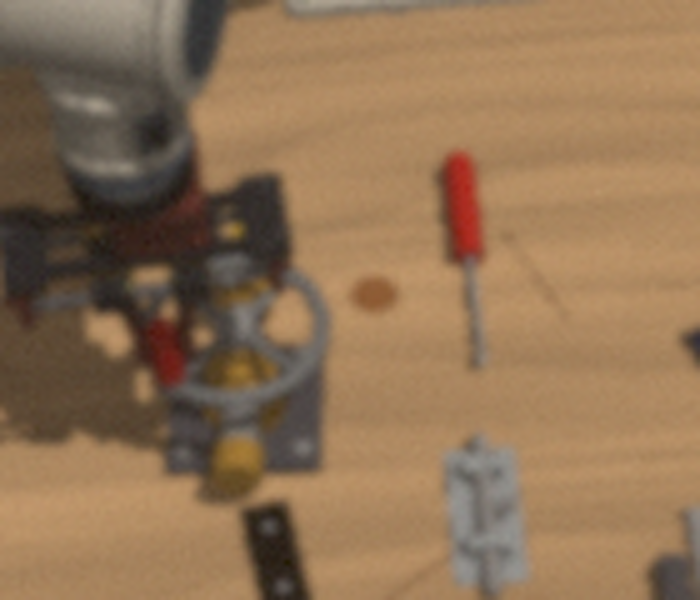

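```bash
cat >> h.py <<'E'
C=np.array([.506,-.160]);r=.060;Z=.092
def go(a,v=.08): movel([C[0]+r*np.cos(a),C[1]+r*np.sin(a),Z],v=v)
def fr(a):
    F=get_ft_force(); p=get_tcp_pos()
    return f"{np.degrees(a):.0f} Frad {F[0]*np.cos(a)+F[1]*np.sin(a):.1f} Ftan {-F[0]*np.sin(a)+F[1]*np.cos(a):.1f} Fz {F[2]:.1f} ang {np.degrees(np.arctan2(p[1]-C[1],p[0]-C[0])):.1f} t {get_time():.2f} w {get_grip_width():.3f}"
E
python3 - <<'E'
from h import *
for d in range(-55,-171,-12):
    a=np.radians(d); go(a); print(fr(a))
E
```

```text
-55 Frad 1.2 Ftan -1.3 Fz -0.2 ang -56.0 t 21.19 w 0.242
-67 Frad -2.4 Ftan -1.2 Fz 2.2 ang -68.0 t 21.50 w 0.241
-79 Frad -4.6 Ftan -1.0 Fz 2.2 ang -80.0 t 21.81 w 0.237
-91 Frad -5.8 Ftan -1.5 Fz 1.8 ang -91.6 t 22.12 w 0.244
-103 Frad -6.3 Ftan -1.1 Fz 1.8 ang -103.4 t 22.43 w 0.240
-115 Frad -6.9 Ftan -1.3 Fz 0.4 ang -115.2 t 22.73 w 0.245
-127 Frad -7.5 Ftan -1.5 Fz -1.8 ang -126.9 t 23.04 w 0.244
-139 Frad -7.2 Ftan -2.1 Fz -2.9 ang -139.2 t 23.35 w 0.240
-151 Frad -7.5 Ftan -1.4 Fz -4.9 ang -151.6 t 23.66 w 0.239
-163 Frad -7.8 Ftan -1.2 Fz -6.3 ang -163.8 t 23.97 w 0.240
```

```bash
sed -i 's/C=np.array(\[.506,-.160\])/C=np.array([.508,-.1585])/' h.py
python3 - <<'E'
from h import *
for d in (-168,-173,-177,-180,-182,-184,-186,-188,-190,-192,-194):
    a=np.radians(d); go(a,.05); wait(.05); s=fr(a); print(s)
    if float(s.split("Ftan ")[1].split()[0])>15: break
wait(.4);print(fr(a))
T=tcpT();cv2.imwrite("pics/w7.png",read_camera("wrist")[:,:,::-1])
E
```

```text
-168 Frad 5.5 Ftan -2.2 Fz 3.0 ang -168.9 t 24.30 w 0.241
-173 Frad 6.5 Ftan -1.7 Fz 4.8 ang -173.5 t 24.61 w 0.242
-177 Frad 6.2 Ftan -1.1 Fz 5.0 ang -177.4 t 24.91 w 0.238
-180 Frad 6.3 Ftan -1.4 Fz 4.5 ang 179.7 t 25.21 w 0.241
-182 Frad 5.6 Ftan -0.7 Fz 5.0 ang 177.8 t 25.51 w 0.243
-184 Frad 5.8 Ftan -0.1 Fz 3.7 ang 176.0 t 25.81 w 0.243
-186 Frad 7.6 Ftan 11.9 Fz 2.3 ang 175.7 t 26.11 w 0.245
-188 Frad 6.5 Ftan 23.0 Fz 1.1 ang 175.5 t 26.41 w 0.236
-188 Frad 8.2 Ftan 23.1 Fz 1.6 ang 175.4 t 26.81 w 0.242
```

View pics/w7.png

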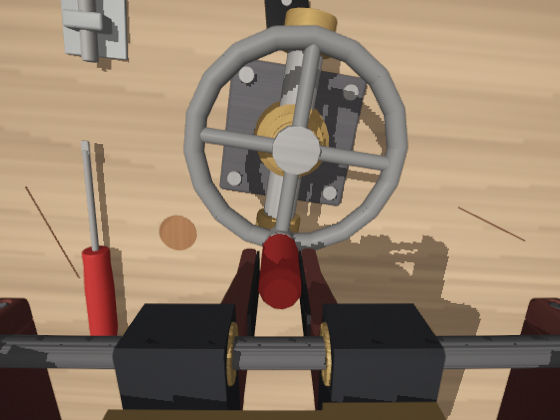

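```bash
sed -i 's/C=np.array(\[.508,-.1585\])/C=np.array([.507,-.159])/' h.py
python3 - <<'E'
from h import *
for k in range(1,31):
    a=np.radians(175.8+12*k); go(a); 
    if k%3==0: print(fr(a))
cv2.imwrite("pics/w8.png",read_camera("wrist")[:,:,::-1])
E
```

```text
212 Frad 4.0 Ftan 1.0 Fz 2.4 ang -147.8 t 27.84 w 0.240
248 Frad 5.8 Ftan 0.5 Fz -0.9 ang -111.8 t 28.77 w 0.241
284 Frad 4.7 Ftan 1.0 Fz -1.8 ang -76.0 t 29.69 w 0.237
320 Frad 3.7 Ftan 0.4 Fz -0.6 ang -40.1 t 30.62 w 0.242
356 Frad 2.1 Ftan 0.9 Fz 1.1 ang -3.8 t 31.54 w 0.239
392 Frad 0.4 Ftan -0.0 Fz 3.6 ang 32.8 t 32.47 w 0.245
428 Frad -2.8 Ftan -0.1 Fz 3.5 ang 68.8 t 33.39 w 0.241
464 Frad -3.3 Ftan 1.4 Fz 2.4 ang 104.3 t 34.32 w 0.240
500 Frad -2.0 Ftan 0.2 Fz 1.4 ang 140.1 t 35.24 w 0.240
536 Frad 0.2 Ftan -0.3 Fz 2.9 ang 176.2 t 36.17 w 0.240
```

View pics/w8.png

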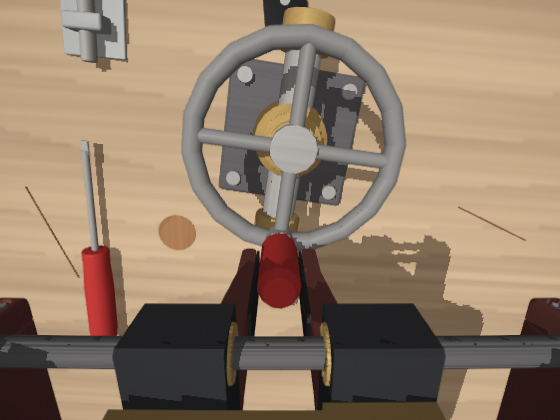

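One turn open: the handle at about (280,270) is over the tab, still gripped, and the picture matches the shut one. I'll make the second turn.

Run:
```python
from h import *
for k in range(31,61):
    a=np.radians(175.8+12*k); go(a); 
    if k%3==0: print(fr(a))
wait(.5);print(fr(a),get_tcp_pos(),get_qvel())
cv2.imwrite("pics/w9.png",read_camera("wrist")[:,:,::-1])
cv2.imwrite("pics/t9.png",read_camera("top")[:,:,::-1])
```

```text
572 Frad 1.3 Ftan -1.1 Fz 5.0 ang -148.3 t 37.14 w 0.241
608 Frad 4.4 Ftan -0.8 Fz 3.9 ang -112.2 t 38.07 w 0.238
644 Frad 4.1 Ftan -1.0 Fz 1.1 ang -76.0 t 38.99 w 0.242
680 Frad 2.0 Ftan -0.5 Fz 1.2 ang -40.1 t 39.92 w 0.240
716 Frad 2.1 Ftan -0.3 Fz 3.1 ang -4.0 t 40.84 w 0.245
752 Frad -1.6 Ftan -1.3 Fz 3.6 ang 32.3 t 41.77 w 0.245
788 Frad -2.1 Ftan -0.2 Fz 1.9 ang 68.2 t 42.69 w 0.244
824 Frad -3.2 Ftan -0.1 Fz 1.7 ang 103.9 t 43.62 w 0.245
860 Frad -1.7 Ftan -0.9 Fz 1.7 ang 139.9 t 44.54 w 0.239
896 Frad 0.1 Ftan -1.3 Fz 3.2 ang 175.8 t 45.47 w 0.237
896 Frad 0.8 Ftan -2.5 Fz 3.1 ang 175.6 t 45.97 w 0.238 [ 0.44705205 -0.15439463  0.09195963] [ 6.29794747e-04  2.40363024e-03 -2.56274635e-03  1.29273292e-03
 -1.82180563e-03 -1.61353051e-05]
```

View pics/w9.png

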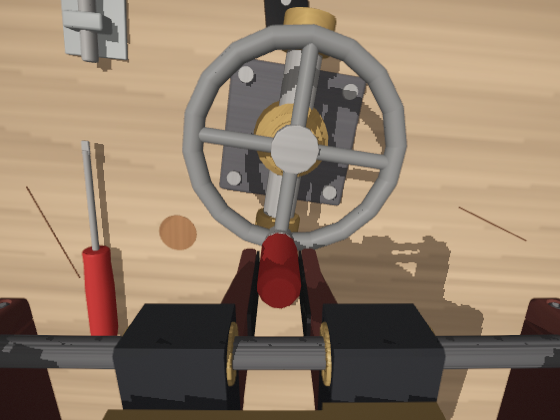

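View pics/t9.png

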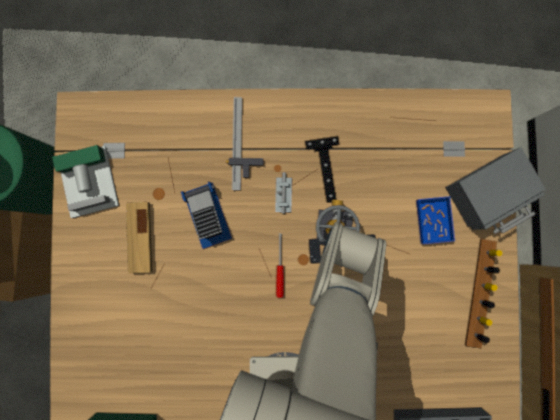

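```bash
python3 -c "
from station import *
job_done(); print(get_time())"
```

```text
the job is handed in; nothing more can be done
the job is handed in; nothing more can be done
```

I pressed the pedal to its stop, wound the valve shut, opened it two full turns, and handed the job in with the gripper still holding the red handle. No verdict is reported, so this rests on my own checks. The clock stood at about 46 s of the allowed 72.

**Final checks**
- **Valve:** the shut stop was at 175.7° and is confirmed by a 23 N push against it. I then turned the handle 720° back. It stood at 175.6° with the arm still, and the last wrist picture matches the shut one.
- **Grip:** the jaws stayed about 21 mm apart on the 22 mm handle all the way round.
- **Pedal:** the last pictures show it back up.
- **Loose hardware:** by eye in the last top picture, each piece looks where it started; I did not measure the distances.

**Things that disagreed or failed**
- **Short fingers:** the fingertips end about 36 mm short of the reported TCP. Pedal contact and two cameras agree on this. The first press at the expected height only touched the pedal, so I pressed again deeper.
- **Grip height:** I held the handle lower than nominal because of this. By calculation the grasp point is about 24 mm from the grip point on the reported frame, or about 12 mm if the frame is shifted; the limit is 40 mm.
- **Pedal force:** on the second press the force stop did not trigger, and the fingers pushed to about 73 N at the stop. That is under the 120 N wrist limit, and only the fingers appeared to touch.

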